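# Flip up the soap melter's guard and set its dial

## Robot

A 7-joint arm with a two-finger parallel gripper is mounted at the origin on the work surface. World frame = base frame: x ahead of the robot, y to its left, z up, the work surface at z = 0. Lengths are in m, angles in degrees, forces in N, time in s.
With the tool pointing down it reaches from about 0.425 to 0.875 m from the base axis. Payload 4.7 kg.
Tool frame: the origin (TCP) lies at the very end of the fingers, on their centre line; the grasp point (between the pads) lies env.grip_point_offset behind it (env.grip_point_offset is the distance from the TCP to the grasp point, in m); z points along the fingers, y is the direction in which the jaws open and shut (so a half turn about z gives the same grasp; the last joint's range is limited). The gripper opens to 87 mm and grips with 3 to 60 N. Pads are 19 mm wide; open, the fingers measure 117 mm over their backs; the gripper's body (75 mm by 190 mm) begins 51 mm behind the grasp point.
Start: joints at [-75.396, 18.392, -4.016, 83.108, 1.295, 78.541, -3.26], TCP at [0.155, 0.631, 0.223] pointing down, gripper open.
Joint ranges: [-163.93, 163.93], [-17.29, 119.83], [-79.2, 71.16], [3.27, 140.29], [-89.18, 269.18], [5.43, 117.66], [-154.24, 154.24]. Speed limits (degrees/s): [147.25, 147.25, 180, 180, 180, 180, 180].

## Interface

Orientations are given as [roll, pitch, yaw] about the fixed x, y, z axes, in that order (R = Rz(yaw) Ry(pitch) Rx(roll)).
In Python, from cell import env gives the robot as it stands.
- The arm moves only by the tool send_rows, never from a script. Its argument "plan" is a list of rows, each a list of 7 numbers: the finger opening in mm, from 0 to 87, then the shift along the tool's x, y, z in mm, then the turn, a rotation vector about the tool's x, y, z in rad. A call has 1 to 12 rows; each row shifts and turns the commanded pose from where the row before left it, along the tool's axes as they then stand; what a row does not reach is not made up. A row lasts 1/10 s, in which the tool goes at most 50 mm and 8.59 degrees, less where a joint would pass 70% of its speed; a pose out of reach is approached as far as the arm can. A call is refused whole if a number of a shift passes 50 or a number of a turn 0.15, either way. A call with a gripper value outside its range is refused whole. The fingers move at their own pace and stop on an object; "grip_force" is the grip in N (left out, the last holds). Time passes only in rows, so rows that do not move let the fingers close. It gives the time, the measured TCP pose, the force and the opening at its end, in the units of the state.
- env.get_obs(): the state, without advancing time (a new reading comes with each control period).
- env.read_camera(name): name is "scene" or "top" or "wrist"; returns the picture (384x512x3 uint8, red, green, blue); there is no depth.
- env.get_calibration(name): a dict with "fx", "fy", "cx", "cy" (pixels), "extrinsics" (4x4, takes a point from camera to world coordinates). Camera axes: x right, y down, z forward; pixel columns grow to the right and rows downward; lengths in m; the calibration is good to about 2 mm. A picture is of the moment at which its call begins: read the wrist's pose just before it. get_calibration takes no time and is no camera call; for the wrist camera it gives the pose at the moment of the call.
- env.sign_off(): hands the job in, once; it reports no verdict.
Trained networks look in the newest picture that a camera, given by its name, has taken for a name from the list of things; names that differ only in an ending like _2 or _b are one class to them, and where a whole thing is asked for, a point or a joint stands for the part that bears it (a point fixed in the world has none). Each returns a list of dicts, best first, with "confidence" (0 to 1); they miss things now and then, are a little off and sometimes report something else, mostly with a low value. They report only what shows in the picture. A call takes as long as a camera call.
- env.regions_of(camera, query): "region" (384x512 bool, what is visible of it) and "rect" ([left, top, right, bottom] in pixels, round what is visible of it).
The state is a dict: "time_s": time; "qpos": joint angles; "joint_velocities": joint speeds; "effort": joint torques, N m; "tool_pos": TCP position; "tool_rot": TCP orientation; "force": force on the tool from outside, world axes, zero at the start; "wrist_torque": the same for the moment, N m; "grip_width": finger opening in m.
Only numpy, scipy, OpenCV 4.12 (cv2) and the standard library are available. Lean on these libraries where they do the work, as an engineer would, in place of code of your own. Each camera call takes 0.05 s, during which the arm holds its last target. There are 200 camera calls.

## Task

On the white soap-melter control unit, lift the clear flip guard by its steel bar and swing it up and back past upright until it stays open on its own. Then turn the black bar-shaped knob beneath it clockwise until the white line on the knob points at the one long mark on the panel, on the side of the small round knob. Leave the guard standing open and do not turn the small round knob.

Things in the scene. Friction and masses are not known exactly. Their poses are not given: they have to be found in the camera images.
- melter: White box-shaped control unit, fixed to the bench, 180 (x) x 270 (y) x 50 mm high. Origin: centre of its underside, on the bench. Its x axis points to its rear (away from the robot), y to its left side, z up; all offsets below are in this frame. Its turn about the vertical varies by up to 0.3 rad. A beaker about 60 mm high stands on its top, at about (50, 85) mm.
- guard (a joint): Clear flat flip guard over the bar knob, 108 (x) x 110 (y) x 4 mm with a 12 mm rim, about 0.12 kg. Hinge line along y through (72, -60, 102) mm. Value in rad: 0 shut (level), grows as the front rises, stop at 2.0 (leaning back). No spring: let go before about 1.65 it falls shut, beyond that it falls gently back to its stop. Thin posts stand at its four corners.
- guard_bar (a point): Centre of the guard's steel lifting bar: round, 12 mm thick, 100 mm long along y, moving with the guard, 145 mm from the hinge line. Shut: at (-73, -60, 102) mm; at guard value a: (72 - 145 cos a, -60, 102 + 145 sin a) mm. A 31 mm gap parts it from the guard's front edge, open from above between two thin arms 47 mm either side of the centre.
- melt_dial (a joint): Black knob under the guard on a vertical axis at (15, -60) mm. Its grip bar: 42 mm long, 14 thick, 62 to 94 mm above the bench (grip at 87). White line on top marks the pointing end. Value in rad, clockwise from above: 0 = line to the unit's front (-x), 1.57 = to its left (+y), where the long mark is. Range 0 to 2.8, starts at 0.2 to 1.0. Light friction, stays where left.
- stir_dial (a joint): Small round black knob, 28 mm across, 18 mm high, uncovered, on the unit's panel at (-45, 90) mm. Value in rad, clockwise positive, starting near 0. Not to be turned.

How it is judged:
By the outcome, as a careful person would: the job done as asked, in the order asked, and still so for the second after the job is handed in, with the robot touching nothing.
It also fails if it takes over 48 s, if anything falls off the work surface, if the arm or the gripper's body presses on something with over 40 N, if the wrist force passes 120 N, or if a joint passes its speed limit or range.

## Working session

There is one attempt and no reset: what is moved stays moved. The work goes in short steps, Python scripts to look and compute and a tool call to move; the robot and the scene stay as the last step left them, time stands still between calls to the robot, and variables do not carry over. Pictures are saved under pics/ and viewed, about 8 in all and at most 12, crops included, and the job is handed in when it is done.

Besides the shell and the picture viewer there is one more tool, called after "Call:" as name([rows], argument=value, ...), one row to a line, values as JSON. send_rows: Moves the arm, as the interface text tells. Its arguments: {"type":"object","properties":{"plan":{"type":"array"},"grip_force":{"type":"number"}},"required":["plan"]}

```bash
mkdir -p pics; ls; python3 - <<'E'
from cell import env
import cv2,numpy as np
o=env.get_obs();print(o['time_s'],o['tool_pos'],o['tool_rot'],o['grip_width'],env.grip_point_offset)
ims=[]
for c in ['scene','top']:
    im=env.read_camera(c);ims.append(im);k=env.get_calibration(c);print(c,k['fx'],k['cx'],k['cy'],np.round(k['extrinsics'],4).tolist())
    for q in ['melter','guard','guard_bar','melt_dial','stir_dial']:
        for r in env.regions_of(c,q)[:2]:
            ys,xs=np.nonzero(r['region']);print(c,q,r['confidence'],r['rect'],xs.mean().round(1),ys.mean().round(1))
    cv2.imwrite(f'pics/{c}1.png',cv2.resize(im[:,:,::-1],(800,600),interpolation=cv2.INTER_CUBIC))
print(env.get_obs()['time_s'])
E
```

```text
pics
0.0 [0.15495006 0.6306902  0.22145857] [-1.79889924e+02  5.26811659e-03  1.66203814e+02] 0.08715488763361395 0.0187
scene 436.0085120562846 256.31219845663816 188.76296189385883 [[0.2263, 0.492, -0.8407, 1.1237], [0.9739, -0.0982, 0.2046, -0.0257], [0.0182, -0.865, -0.5014, 0.4194], [0.0, 0.0, 0.0, 1.0]]
scene melter 0.58 [183.1, 150.8, 376.2, 268.7] 262.6 217.8
scene guard 0.57 [196.0, 149.9, 277.2, 210.8] 240.9 181.7
scene guard_bar 0.77 [199.3, 152.3, 281.0, 209.0] 240.8 182.2
scene melt_dial 0.55 [225.2, 204.2, 252.5, 214.2] 240.4 210.3
scene stir_dial 0.56 [328.4, 183.3, 340.5, 186.4] 335.5 184.0
top 361.81815305992495 254.70253027361693 188.69059143730396 [[-0.022, -0.9862, 0.1639, 0.4882], [-0.9989, 0.0148, -0.045, 0.1136], [0.042, -0.1647, -0.9854, 0.7293], [0.0, 0.0, 0.0, 1.0]]
top melter 0.6 [139.8, 142.4, 301.6, 274.6] 222.8 209.6
top guard 0.65 [213.8, 164.4, 295.8, 264.6] 253.8 206.3
top guard_bar 0.86 [214.5, 161.3, 295.1, 261.8] 254.1 206.7
top stir_dial 0.69 [157.6, 206.6, 173.3, 224.8] 166.9 215.0
0.6
```

View pics/top1.png

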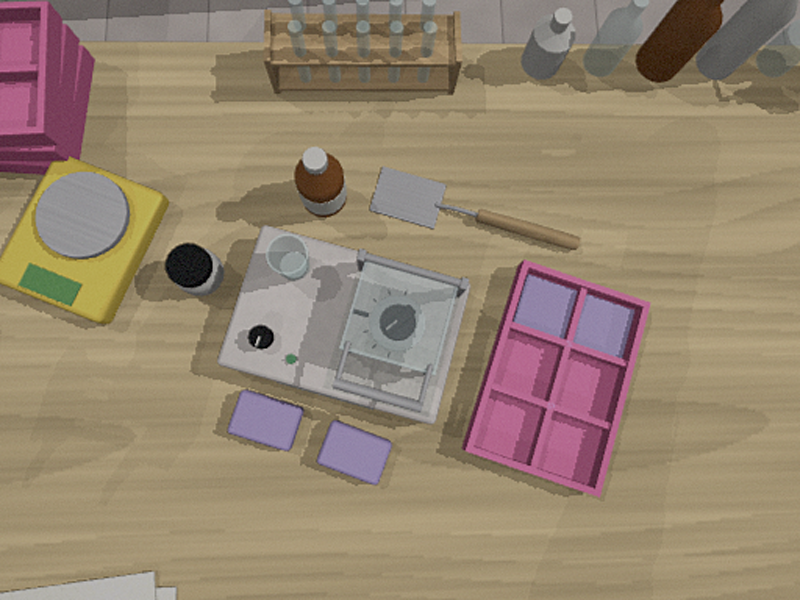

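View pics/scene1.png

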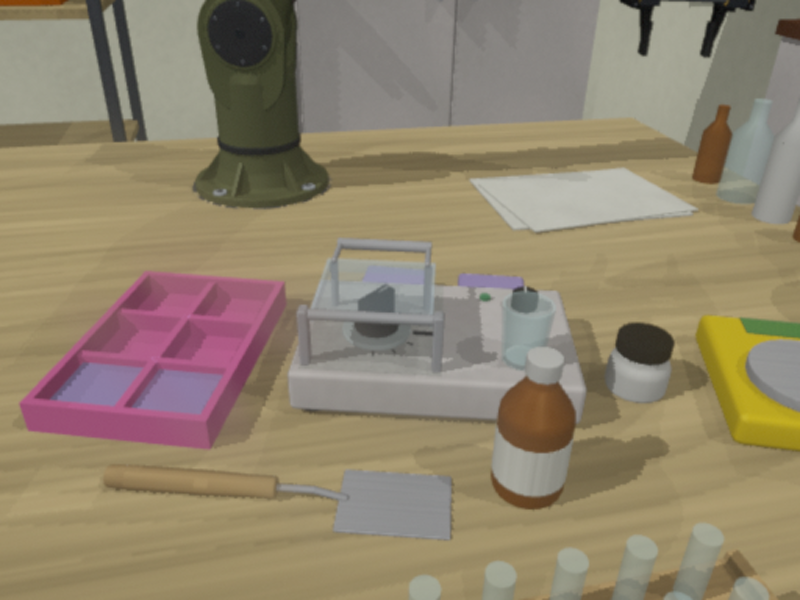

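The top view shows the melter turned about -15°. Box corners (800 px scale) are at about (265,228), (219,363) and (434,422), the bar at about (378,396), the bar knob at (398,321) and the small knob at (261,336). The long mark is left of the bar knob at (360,312). I'll fit the pose from these.

```bash
cat > h.py <<'E'
from cell import env
import cv2,numpy as np
from scipy.optimize import least_squares
from scipy.spatial.transform import Rotation as R
def proj(c,P,k=None):
    k=k or env.get_calibration(c);T=np.linalg.inv(k['extrinsics']);q=np.atleast_2d(P)@T[:3,:3].T+T[:3,3]
    return np.c_[k['fx']*q[:,0]/q[:,2]+k['cx'],k['fy']*q[:,1]/q[:,2]+k['cy']]
def world(p,P):
    P=np.atleast_2d(P)/1000;c,s=np.cos(p[2]),np.sin(p[2])
    return np.c_[p[0]+c*P[:,0]-s*P[:,1],p[1]+s*P[:,0]+c*P[:,1],P[:,2]]
E
python3 - <<'E'
from h import *
top=[((90,135,50),(265,228)),((-90,135,50),(219,363)),((-90,-135,50),(434,422)),((-45,90,68),(260.8,336)),((-73,-60,102),(381,395)),((15,-60,94),(400,320))]
sc=[((90,135,50),(577,375)),((90,-135,50),(291,371)),((-73,-60,108),(383,243))]
def f(p):
    return np.concatenate([(proj('top',world(p,[a for a,_ in top]))*1.5625-[b for _,b in top]).ravel(),(proj('scene',world(p,[a for a,_ in sc]))*1.5625-[b for _,b in sc]).ravel()])
s=least_squares(f,[.5,.05,0],loss='soft_l1',f_scale=3);print(s.x,np.round(f(s.x).reshape(-1,2),1).tolist())
np.save('p.npy',s.x);p=s.x
rows=[]
for c in('top','scene'):
    im=cv2.imread(f'pics/{c}1.png')
    def L(*P):
        cv2.polylines(im,[np.int32(proj(c,world(p,P))*1.5625)],False,(0,0,255),1)
    L((90,135,50),(-90,135,50),(-90,-135,50),(90,-135,50),(90,135,50))
    L((-73,-110,102),(-73,-10,102));L((72,-110,102),(72,-10,102))
    L((-45,90,68),(-45,95,68));L((15,-60,94),(15,0,94))
    a=.8;L((15,-60,94),(15-21*np.cos(a),-60+21*np.sin(a),94))
    q=np.int32(proj(c,world(p,(0,-30,60)))[0]*1.5625)
    cr=im[max(q[1]-110,0):q[1]+110,q[0]-145:q[0]+145];rows.append(cv2.resize(cr,(783,594))[:, :][:,:])
cv2.imwrite('pics/fit1.png',cv2.resize(np.hstack(rows),(800,304)) if 0 else cv2.resize(np.vstack(rows),(396,600)))
cv2.imwrite('pics/fit_top.png',rows[0])
print(world(p,[(-73,-60,102),(15,-60,87),(72,-60,102)]))
E
```

```text
[ 0.56864112  0.14425465 -0.28749504] [[-2.9, -4.8], [-3.1, 1.9], [2.8, 3.9], [0.4, 0.9], [-1.3, 0.3], [0.4, -1.0], [7.2, 11.3], [-8.9, -0.0], [-2.5, -4.2]]
[[0.48162419 0.10741644 0.102     ]
 [0.56601242 0.08246396 0.087     ]
 [0.62067297 0.06630155 0.102     ]]
```

View pics/fit_top.png

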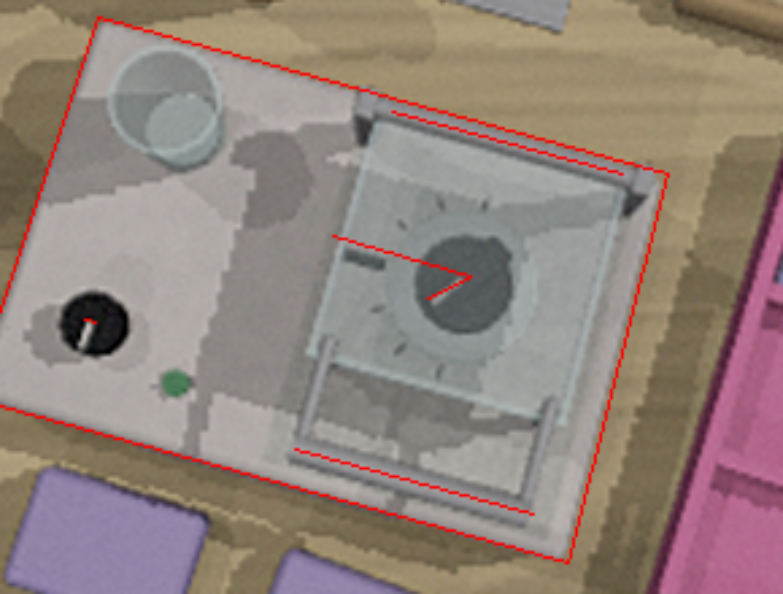

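Overlay agrees to about 2 mm; the knob line is near 0.8 rad. With the guard open, the gripper's 190 mm body would hit it if the jaws were along melter x at the knob. So I'll lift the bar with jaws along x, then turn the knob by pushing its pointing end with closed fingers and the jaws along y.

First I rotate and travel above the bar.

Call:
send_rows([
  [60,0,0,0,0,0,0.147],
  [60,0,0,0,0,0,0.147],
  [60,0,0,0,0,0,0.147],
  [60,0,0,0,0,0,0.147],
  [60,0,0,0,0,0,0.147],
  [60,0,0,0,0,0,0.147],
  [60,0,0,0,0,0,0.147],
  [60,0,0,0,0,0,0.147],
  [60,0,0,0,0,0,0.147],
  [60,0,0,0,0,0,0.147],
  [60,0,0,0,0,0,0.147],
], grip_force=10)

```text
time_s: 1.7
tool_pos: [0.155, 0.6313, 0.2227]
tool_rot: [-180.0, -0.0, 73.2]
force: [-0.4, 0.3, -0.9]
grip_width: 0.0598
```

Call:
send_rows([
  [60,-29,33,0,0,0,0],
  [60,-29,33,0,0,0,0],
  [60,-29,33,0,0,0,0],
  [60,-29,33,0,0,0,0],
  [60,-29,33,0,0,0,0],
  [60,-29,33,0,0,0,0],
  [60,-29,33,0,0,0,0],
  [60,-29,33,0,0,0,0],
  [60,-29,33,0,0,0,0],
  [60,-29,33,0,0,0,0],
  [60,-29,33,0,0,0,0],
  [60,-29,33,0,0,0,0],
])

```text
time_s: 2.9
tool_pos: [0.4371, 0.1838, 0.223]
tool_rot: [180.0, -0.1, 73.6]
force: [0.5, 0.6, 0.2]
grip_width: 0.0602
```

Call:
send_rows([
  [60,-29,33,0,0,0,0],
  [60,-29,33,0,0,0,0],
  [60,0,0,0,0,0,0],
  [60,0,0,0,0,0,0],
])

```text
time_s: 3.3
tool_pos: [0.4835, 0.1102, 0.2227]
tool_rot: [-180.0, -0.0, 73.4]
force: [-0.6, 0.4, -0.3]
grip_width: 0.0599
```

```bash
python3 - <<'E'
from h import *
o=env.get_obs();print(o['time_s'],o['tool_pos'],o['tool_rot'],np.round(o['qpos'],0),o['grip_width'])
p=np.load('p.npy');k=env.get_calibration('wrist')
im=env.read_camera('wrist')[:,:,::-1].copy();cv2.imwrite('pics/w1raw.png',im)
im=cv2.resize(im,(800,600),interpolation=cv2.INTER_CUBIC)
def L(*P): cv2.polylines(im,[np.int32(proj('wrist',world(p,P),k)*1.5625)],False,(0,0,255),1)
L((-73,-107,102),(-73,-13,102));L((72,-110,102),(72,-10,102));L((15,-60,94),(15,0,94));L((-90,135,50),(-90,-135,50))
for a in(.7,.8): L((15,-60,94),(15-21*np.cos(a),-60+21*np.sin(a),94))
cv2.imwrite('pics/w1.png',im)
E
```

```text
3.3 [0.48354461 0.11019683 0.22273751] [-1.79998909e+02 -3.43421350e-02  7.33918525e+01] [-54.  -2.  38. 106.   1.  76. -33.] 0.05993275552754066
```

View pics/w1.png

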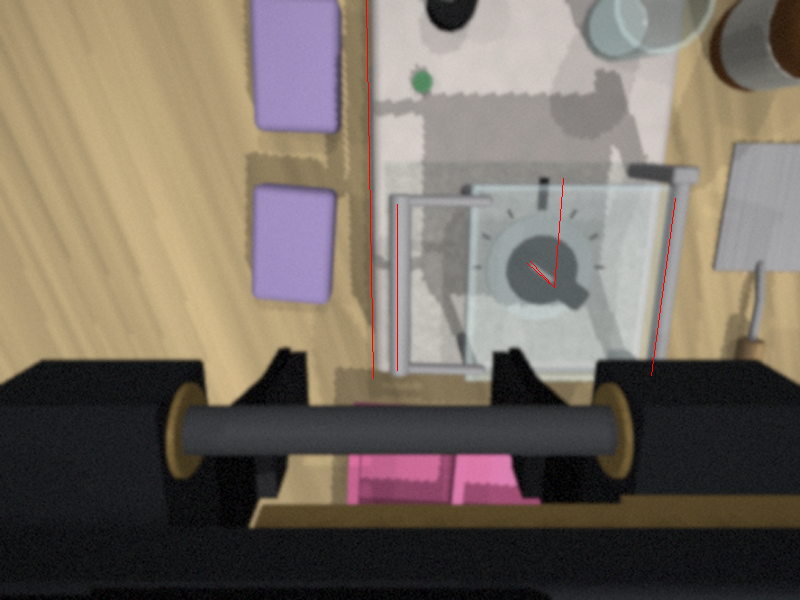

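Wrist picture: bar at column 400, rows 197–372 (800 px scale), the overlay 3 px away (under 2 mm); knob and hinge overlay agree too. Now I set the opening to 28 mm, centre, descend and grip.

Call:
send_rows([
  [28,-3,0,0,0,0,0],
  [28,0,0,10,0,0,0],
  [28,0,0,30,0,0,0],
  [28,0,0,30,0,0,0],
  [28,0,0,20,0,0,0],
  [28,0,0,20,0,0,0],
  [28,0,0,15,0,0,0],
  [28,0,0,15,0,0,0],
  [28,0,0,0,0,0,0],
])

```text
time_s: 4.25
tool_pos: [0.48, 0.1083, 0.0801]
tool_rot: [-179.8, 0.2, 73.6]
force: [0.4, -0.8, 0.5]
grip_width: 0.028
```

Call:
send_rows([
  [20,0,0,0,0,0,0],
  [8,0,0,0,0,0,0],
  [8,0,0,0,0,0,0],
  [8,0,0,0,0,0,0],
  [8,0,0,0,0,0,0],
], grip_force=10)

```text
time_s: 4.75
tool_pos: [0.4836, 0.1084, 0.0833]
tool_rot: [179.9, -0.1, 73.6]
force: [3.0, 0.0, -0.2]
grip_width: 0.0117
```

The bar is gripped (11.7 mm). Now the arc: 10 steps of 0.1 rad, then a check.

Call:
send_rows([
  [8,0,0.7,-14.5,0,0,0],
  [8,0,2.2,-14.3,0,0,0],
  [8,0,3.6,-14.1,0,0,0],
  [8,0,4.9,-13.6,0,0,0],
  [8,0,6.4,-13,0,0,0],
  [8,0,7.5,-12.4,0,0,0],
])

```text
time_s: 5.35
tool_pos: [0.51, 0.1004, 0.1654]
tool_rot: [179.6, -0.1, 73.5]
force: [14.7, -2.1, -11.4]
grip_width: 0.0115
```

Call:
send_rows([
  [8,0,8.8,-11.5,0,0,0],
  [8,0,9.9,-10.6,0,0,0],
  [8,0,10.9,-9.6,0,0,0],
  [8,0,11.8,-8.4,0,0,0],
])

```text
time_s: 5.75
tool_pos: [0.5473, 0.0886, 0.2034]
tool_rot: [179.9, 0.1, 73.5]
force: [6.5, -0.2, -12.5]
grip_width: 0.0112
```

About 13 N pull toward the hinge, so my arc is a few mm too wide; I ease it inwards and carry on.

Call:
send_rows([
  [8,0,12.5,-5.5,0,0,0],
  [8,0,13,-4.5,0,0,0],
  [8,0,13.5,-3.5,0,0,0],
  [8,0,14,-2.5,0,0,0],
  [8,0,14,-1.5,0,0,0],
  [8,0,14.5,-0.5,0,0,0],
])

```text
time_s: 6.35
tool_pos: [0.6244, 0.0657, 0.2233]
tool_rot: [-179.9, 0.0, 73.5]
force: [-1.7, -1.0, 1.2]
grip_width: 0.0109
```

Call:
send_rows([
  [8,0,14.5,1,0,0,0],
  [8,0,14,2.5,0,0,0],
  [8,0,7,2,0,0,0],
  [8,0,0,0,0,0,0],
])

```text
time_s: 6.75
tool_pos: [0.6587, 0.0554, 0.2167]
tool_rot: [-180.0, 0.1, 73.5]
force: [-0.1, -1.8, 0.5]
grip_width: 0.0104
```

```bash
python3 - <<'E'
from h import *
o=env.get_obs();print(o['time_s'],o['tool_pos'],o['force'])
p=np.load('p.npy');d=np.array(o['tool_pos'])-world(p,(0,0,0))[0]
c,s=np.cos(p[2]),np.sin(p[2]);x,y,z=np.array([c*d[0]+s*d[1],-s*d[0]+c*d[1],d[2]+.0187])*1000
print(x,y,z,np.arctan2(z-102,72-x),np.hypot(z-102,72-x))
im=env.read_camera('scene');cv2.imwrite('pics/s2.png',cv2.resize(im[60:300,100:420,::-1],(640,480),interpolation=cv2.INTER_CUBIC))
E
```

```text
6.75 [0.65871506 0.05537708 0.21668633] [-0.0633013  -1.82344708  0.51442123]
111.57837592073837 -59.68922687837365 235.3863282468745 1.859241130985834 139.13432503773552
```

View pics/s2.png

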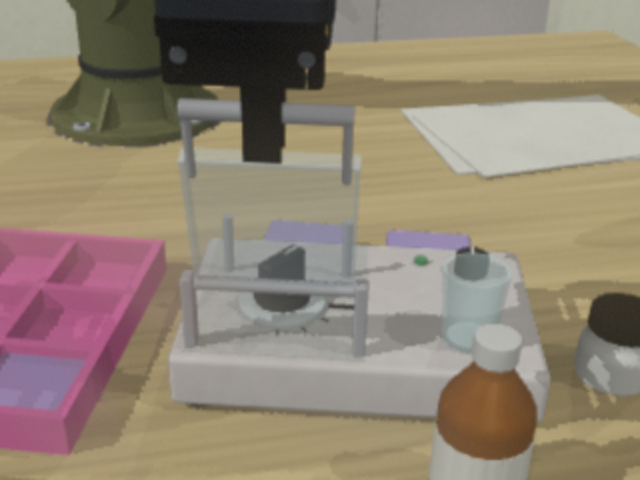

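The scene shows the guard up, with the bar at about (266,112) in the crop and no finger in front of it, so it may already have left the grip. I'll compare with the predicted bar position.

```bash
python3 - <<'E'
from h import *
p=np.load('p.npy')
for a in(1.7,1.8,1.9,2.0):
    P=[(72-145*np.cos(a),y,102+145*np.sin(a)) for y in(-110,-60,-10)]
    print(a,np.round((proj('scene',world(p,P))-[100,60])*2).tolist())
t=np.array(env.get_obs()['tool_pos']);print(np.round((proj('scene',[t,t+[0,0,.0187]])-[100,60])*2))
o=env.get_obs();print(o['grip_width'],o['force'])
im=env.read_camera('wrist');cv2.imwrite('pics/w2.png',im[:,:,::-1])
E
```

```text
1.7 [[180.0, 89.0], [264.0, 92.0], [349.0, 96.0]]
1.8 [[175.0, 102.0], [262.0, 105.0], [349.0, 108.0]]
1.9 [[171.0, 117.0], [259.0, 120.0], [348.0, 124.0]]
2.0 [[167.0, 135.0], [256.0, 138.0], [347.0, 142.0]]
[[261. 152.]
 [261. 122.]]
0.010611420812959873 [-0.4112935  -1.62375589 -0.03280779]
```

View pics/w2.png

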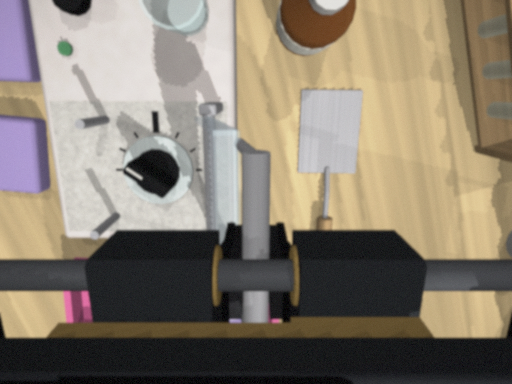

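The wrist view shows the bar still between the pads at column 256, and the scene position matches a ≈ 1.85 rad, past 1.65. The knob line points front-left. I open and retreat upwards.

Call:
send_rows([
  [20,0,0,0,0,0,0],
  [40,0,0,0,0,0,0],
  [60,0,0,0,0,0,0],
  [80,0,0,0,0,0,0],
  [80,0,0,0,0,0,0],
  [80,0,0,0,0,0,0],
  [80,0,0,-15,0,0,0],
  [80,0,0,-35,0,0,0],
  [80,0,0,-40,0,0,0],
  [80,0,0,0,0,0,0],
])

```text
time_s: 7.85
tool_pos: [0.6613, 0.0555, 0.3147]
tool_rot: [179.4, -0.2, 73.5]
force: [-0.1, -0.6, 0.2]
grip_width: 0.0777
```

```bash
python3 - <<'E'
from h import *
o=env.get_obs();print(o['time_s'],o['tool_pos'],o['tool_rot'],o['force'],np.round(o['qpos']))
p=np.load('p.npy')
d=np.array(o['tool_pos'])-world(p,(0,0,0))[0]
c,s=np.cos(p[2]),np.sin(p[2]);print(c*d[0]+s*d[1],-s*d[0]+c*d[1])
im=env.read_camera('scene');env.read_camera('scene')
a=cv2.resize(im[60:300,100:420,::-1],(400,300),interpolation=cv2.INTER_CUBIC)
k=env.get_calibration('wrist');w=env.read_camera('wrist')[:,:,::-1];print(np.round(proj('wrist',world(p,[(15,-60,94),(15,-60,62)]),k)))
b=cv2.resize(w,(400,300));cv2.imwrite('pics/c3.png',np.hstack([a,b]))
E
```

```text
7.85 [0.66125101 0.05546404 0.31469855] [179.41603563  -0.24560948  73.54096018] [-0.06159863 -0.61755538  0.23653171] [-38.  22.  43.  74. -15.  89. -13.]
0.11398558230437214 -0.05888676580684571
[[168. 163.]
 [175. 157.]]
```

View pics/c3.png

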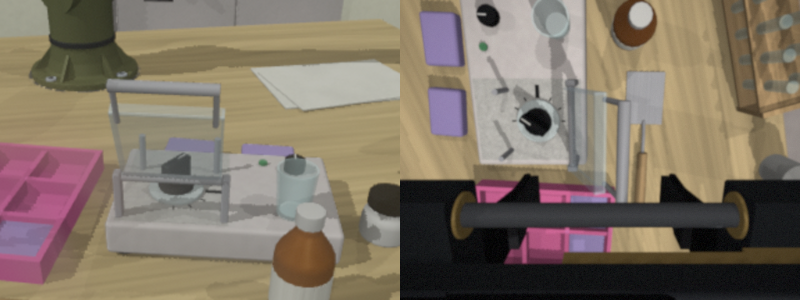

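The guard stands open at its stop (bar matches a ≈ 2.0). Now I turn the gripper 90° (jaws along melter y), close the fingers and travel to the front of the knob.

Call:
send_rows([
  [0,0,0,0,0,0,-0.143],
  [0,0,0,0,0,0,-0.143],
  [0,0,0,0,0,0,-0.143],
  [0,0,0,0,0,0,-0.143],
  [0,0,0,0,0,0,-0.143],
  [0,0,0,0,0,0,-0.143],
  [0,0,0,0,0,0,-0.143],
  [0,0,0,0,0,0,-0.143],
  [0,0,0,0,0,0,-0.143],
  [0,0,0,0,0,0,-0.143],
  [0,0,0,0,0,0,-0.143],
])

```text
time_s: 9.1
tool_pos: [0.6578, 0.0564, 0.3054]
tool_rot: [-179.9, -0.2, 164.0]
force: [-1.0, -0.4, 0.3]
grip_width: 0.0033
```

Call:
send_rows([
  [0,28,1,0,0,0,0],
  [0,28,1,0,0,0,0],
  [0,28,1,0,0,0,0],
  [0,28,1,0,0,0,0],
  [0,28,1,0,0,0,0],
  [0,0,0,40,0,0,0],
  [0,0,0,40,0,0,0],
  [0,0,0,40,0,0,0],
  [0,0,0,40,0,0,0],
  [0,0,0,0,0,0,0],
  [0,0,0,0,0,0,0],
])

```text
time_s: 10.2
tool_pos: [0.525, 0.1002, 0.1468]
tool_rot: [-179.9, -0.1, 163.7]
force: [0.5, 0.4, 1.3]
grip_width: 0.0004
```

```bash
cat >> h.py <<'E'
def rel():
    o=env.get_obs();p=np.load('p.npy');d=np.array(o['tool_pos'])-world(p,(0,0,0))[0]
    c,s=np.cos(p[2]),np.sin(p[2]);print(o['time_s'],np.round(np.array([c*d[0]+s*d[1],-s*d[0]+c*d[1],d[2]])*1000,1),np.round(o['tool_rot'],1),np.degrees(p[2]),np.round(o['force'],1),np.round(o['qpos']),o['grip_width'])
E
python3 - <<'E'
from h import *
rel();p=np.load('p.npy')
k=env.get_calibration('wrist');w=env.read_camera('wrist')[:,:,::-1].copy()
q=proj('wrist',world(p,[(15,-60,94)]),k)[0];print(q)
cv2.imwrite('pics/w4raw.png',w)
w=cv2.resize(w,(800,600),interpolation=cv2.INTER_CUBIC)
for a in(.8,1.57):
    P=np.int32(proj('wrist',world(p,[(15-21*np.cos(a),-60+21*np.sin(a),94),(15-30*np.cos(a),-60+30*np.sin(a),94)]),k)*1.5625);cv2.polylines(w,[P],False,(0,0,255),1)
cv2.imwrite('pics/w4.png',w)
E
```

```text
10.2 [-29.4 -54.6 146.8] [-1.799e+02 -1.000e-01  1.637e+02] -16.472252565092063 [0.5 0.4 1.3] [-37.   8.  26. 106.  -3.  67.  63.] 0.0004077380253680709
[247.40811594 269.79573816]
```

View pics/w4.png

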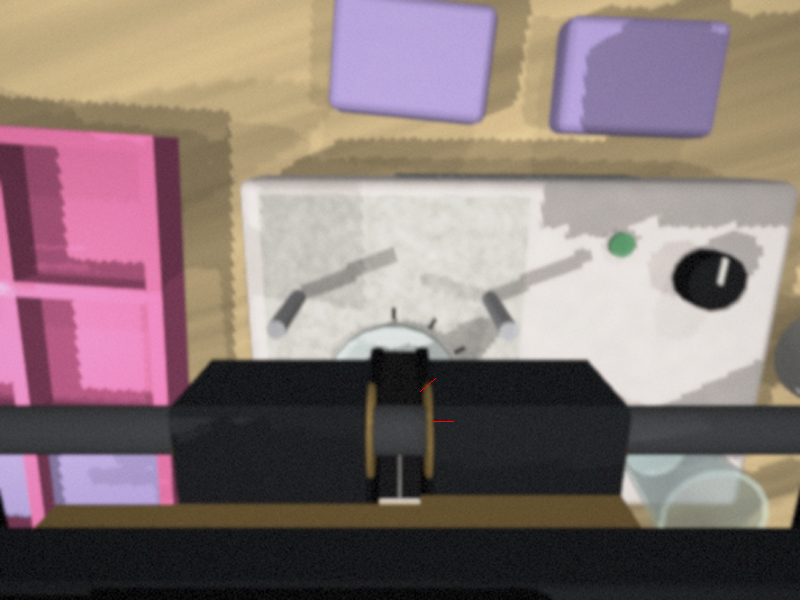

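The knob is hidden behind the fingers, but the tool is centred between the front posts (columns 290 and 500) at x=-29, clear of the knob. I descend and push in +x (tool -x).

Call:
send_rows([
  [0,0,0,25,0,0,0],
  [0,0,0,25,0,0,0],
  [0,0,0,15,0,0,0],
  [0,0,0,9,0,0,0],
  [0,0,0,0,0,0,0],
])

```text
time_s: 10.75
tool_pos: [0.5262, 0.1006, 0.0738]
tool_rot: [180.0, 0.0, 163.7]
force: [0.1, 0.1, -0.5]
grip_width: 0.0006
```

Call:
send_rows([
  [0,-4,0,0,0,0,0],
  [0,-4,0,0,0,0,0],
  [0,-3,0,0,0,0,0],
  [0,-3,0,0,0,0,0],
  [0,-3,0,0,0,0,0],
  [0,-3,0,0,0,0,0],
  [0,-2,0,0,0,0,0],
  [0,0,0,0,0,0,0],
])

```text
time_s: 11.55
tool_pos: [0.5434, 0.0992, 0.0732]
tool_rot: [179.8, -0.5, 163.9]
force: [-9.7, 8.4, 9.3]
grip_width: 0.0008
```

```bash
python3 - <<'E'
from h import *
rel();p=np.load('p.npy')
out=[]
for c in('top','scene'):
    im=env.read_camera(c);q=np.int32(proj(c,world(p,(10,-50,90)))[0]);cr=im[q[1]-45:q[1]+45,q[0]-60:q[0]+60,::-1]
    out.append(cv2.resize(cr,(400,300),interpolation=cv2.INTER_CUBIC))
cv2.imwrite('pics/k5.png',np.hstack(out))
E
```

```text
11.55 [-11.4 -50.4  73.2] [179.8  -0.5 163.9] -16.472252565092063 [-9.7  8.4  9.3] [-35.  15.  25. 108.  -8.  60.  67.] 0.0007563487984367189
```

View pics/k5.png

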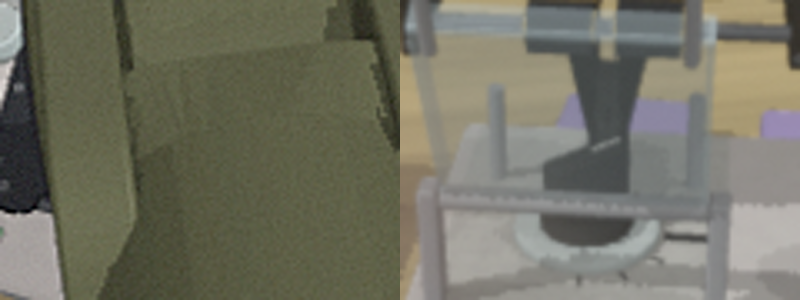

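The push jammed on the bar's end corner: about 16 N and the fingers deflected 4 mm in y. I'll back off and push on the bar's side instead, with the fingers' rear-left corner following an arc toward +y, then +x.

Call:
send_rows([
  [0,6,0,0,0,0,0],
  [0,9,0,0,0,0,0],
  [0,0,-7,0,0,0,0],
  [0,0,-7,0,0,0,0],
  [0,0,0,0,0,0,0],
])

```text
time_s: 12.15
tool_pos: [0.5284, 0.0827, 0.0731]
tool_rot: [-180.0, 0.0, 163.5]
force: [-0.2, 0.6, -1.0]
grip_width: 0.0006
```

```bash
python3 - <<'E'
from h import *
rel();p=np.load('p.npy')
k=env.get_calibration('scene');im=env.read_camera('scene')
q=np.int32(proj('scene',world(p,(5,-60,85)))[0]);x0,y0=q[0]-60,q[1]-45
b=cv2.resize(im[y0:y0+90,x0:x0+120,::-1],(800,600),interpolation=cv2.INTER_CUBIC)
for a,c in((.6,(255,0,0)),(.8,(0,0,255)),(1.0,(0,255,0)),(1.2,(0,255,255))):
    P=proj('scene',world(p,[(15-r*np.cos(a),-60+r*np.sin(a),94) for r in(8,21)]));cv2.polylines(b,[np.int32((P-[x0,y0]+.5)*6.667)],False,c,1)
cv2.imwrite('pics/k6.png',b)
E
```

```text
12.15 [-21.1 -70.5  73.1] [-180.     0.   163.5] -16.472252565092063 [-0.2  0.6 -1. ] [-35.  12.  26. 110.  -6.  59.  67.] 0.0005607508630527894
```

View pics/k6.png

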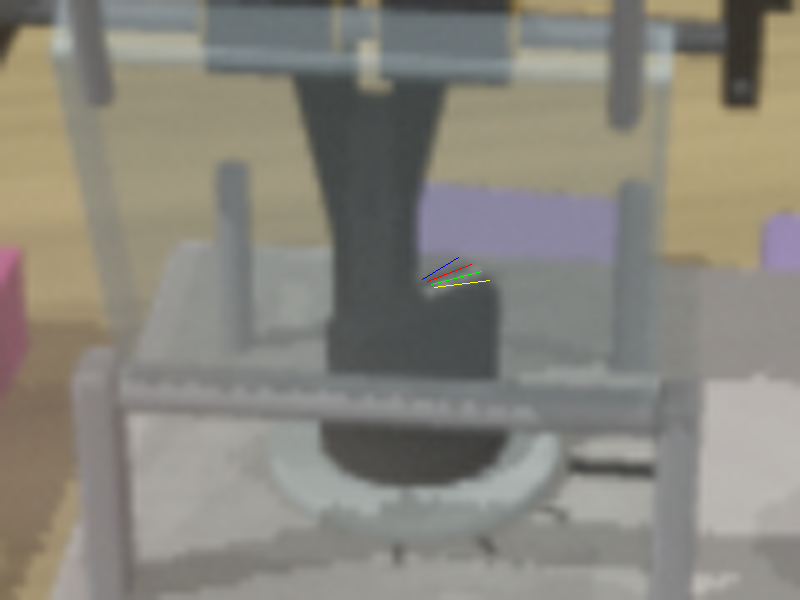

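The line is now at about 1.0–1.1 rad and the closed fingertips are about 20 mm wide. I adapt the arc to that.

Call:
send_rows([
  [0,-5,3,0,0,0,0],
  [0,-5,2,0,0,0,0],
  [0,-2,3,0,0,0,0],
  [0,-2,3,0,0,0,0],
  [0,-2,2.5,0,0,0,0],
  [0,-1,1,0,0,0,0],
  [0,0,0,0,0,0,0],
  [0,0,0,0,0,0,0],
])

```text
time_s: 13.0
tool_pos: [0.5487, 0.0945, 0.0729]
tool_rot: [180.0, -0.0, 163.7]
force: [-0.4, -0.4, 0.5]
grip_width: 0.0003
```

```bash
cat > v.py <<'E'
from h import *
import sys
rel();p=np.load('p.npy')
im=env.read_camera('scene')
q=np.int32(proj('scene',world(p,(5,-60,85)))[0]);x0,y0=q[0]-40,q[1]-30
b=cv2.resize(im[y0:y0+60,x0:x0+80,::-1],(640,480),interpolation=cv2.INTER_CUBIC)
for a,c in((1.2,(255,0,0)),(1.4,(0,0,255)),(1.57,(0,255,0)),(1.8,(0,255,255))):
    P=proj('scene',world(p,[(15-r*np.cos(a),-60+r*np.sin(a),94) for r in(24,32)]));cv2.polylines(b,[np.int32((P-[x0,y0]+.5)*8)],False,c,1)
cv2.imwrite(sys.argv[1],b)
E
python3 v.py pics/k7.png
```

```text
13.0 [ -5.  -53.3  72.9] [180.   -0.  163.7] -16.472252565092063 [-0.4 -0.4  0.5] [-35.  15.  26. 107.  -7.  59.  67.] 0.0002808887314079077
```

View pics/k7.png

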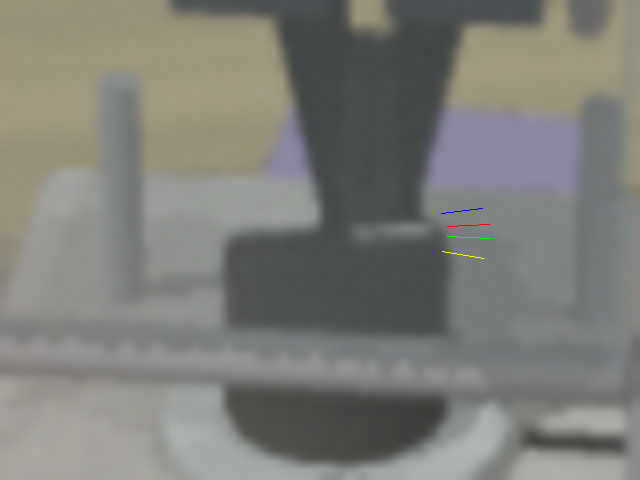

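The line's slope matches about 1.2 rad, with free contact. Continuing in +x.

Call:
send_rows([
  [0,-1,0.5,0,0,0,0],
  [0,-1,0.5,0,0,0,0],
  [0,-1,0,0,0,0,0],
  [0,-1,0,0,0,0,0],
  [0,0,0,0,0,0,0],
  [0,0,0,0,0,0,0],
])

```text
time_s: 13.65
tool_pos: [0.5526, 0.095, 0.073]
tool_rot: [179.9, -0.0, 163.7]
force: [-3.5, 4.4, 0.1]
grip_width: 0.0002
```

```bash
python3 v.py pics/k8.png
```

```text
13.65 [ -1.4 -51.7  73. ] [179.9  -0.  163.7] -16.472252565092063 [-3.5  4.4  0.1] [-35.  15.  26. 107.  -8.  60.  68.] 0.0002375924784564052
```

View pics/k8.png

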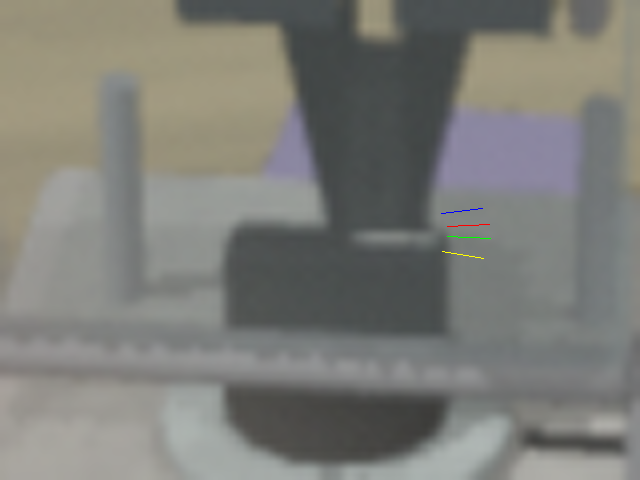

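The line is nearly level, between the 1.4 and 1.57 references. That was picture 12, so from here I measure by code. I retreat to the earlier wrist-view pose (yaw 73.5) for a clear look at the knob.

Call:
send_rows([
  [0,5,0,0,0,0,0],
  [0,15,0,0,0,0,0],
  [0,20,0,0,0,0,0],
  [0,20,0,-20,0,0,0],
  [0,10,-5,-40,0,0,0],
  [0,0,-5,-40,0,0,0],
  [0,0,0,-40,0,0,0],
  [0,0,0,-35,0,0,0],
  [0,0,0,0,0,0,0],
])

```text
time_s: 14.6
tool_pos: [0.4868, 0.1033, 0.254]
tool_rot: [179.6, 0.6, 163.6]
force: [1.1, -0.5, -0.6]
grip_width: 0.0005
```

Call:
send_rows([
  [0,0,0,0,0,0,0.143],
  [0,0,0,0,0,0,0.143],
  [0,0,0,0,0,0,0.143],
  [0,0,0,0,0,0,0.143],
  [0,0,0,0,0,0,0.143],
  [0,0,0,0,0,0,0.143],
  [0,0,0,0,0,0,0.143],
  [0,0,0,0,0,0,0.143],
  [0,0,0,0,0,0,0.143],
  [0,0,0,0,0,0,0.143],
  [0,0,0,0,0,0,0.143],
  [0,0,0,0,0,0,0],
])

```text
time_s: 15.8
tool_pos: [0.4833, 0.1028, 0.2476]
tool_rot: [179.9, 0.0, 73.4]
force: [0.0, -0.5, -0.8]
grip_width: 0.0004
```

```bash
cat > m.py <<'E'
from h import *
rel();p=np.load('p.npy');k=env.get_calibration('wrist');im=env.read_camera('wrist')
# rectify melter planes at 0.5 mm/px: x 15-60..15+60, y -60-60..-60+60 ; rows = x, cols = y
def rect(z,half=60):
    g=np.arange(-half,half+.1,.5);X,Y=np.meshgrid(15+g,-60+g,indexing='ij')
    uv=proj('wrist',world(p,np.c_[X.ravel(),Y.ravel(),np.full(X.size,z)]),k).astype(np.float32).reshape(X.shape+(2,))
    return cv2.remap(cv2.cvtColor(im,cv2.COLOR_RGB2GRAY),uv,None,cv2.INTER_LINEAR),X-15,Y+60
g,X,Y=rect(94,30)
print('knob centre px',proj('wrist',world(p,(15,-60,94)),k).round())
print(g[::5,::5])
g2,X2,Y2=rect(50,62);print('panel');print(g2[20:200:4,124:248:4][10:35])
print(env.regions_of('wrist','stir_dial')[:1] and 'stir seen')
cv2.imwrite('pics/w9.png',im[:,:,::-1])
E
python3 m.py
```

```text
15.8 [-70.1 -63.9 247.6] [179.9   0.   73.4] -16.472252565092063 [ 0.  -0.5 -0.8] [-38.  -2.  23. 103.   1.  79. -32.] 0.00043668070003067877
knob centre px [[346. 170.]]
[[207 204 199 206 210 209 201 195 207 219 220 218 221 217 215 206 206 205
  186 195 206 213 214 207 172]
 [209 203 200 204 204 197 189 204 219 220 218 215 205 194 157 119 123 133
  145 159 167 174 185 192 172]
 [209 207 208 210 205 193 201 219 220 219 211 193 130  72  43  30  30  32
   47  95 146 163 165 166 166]
 [207 202 195 195 200 200 218 220 214 207 171  97  39  34  32  32  29  28
   27  24  61 127 163 166 166]
 [198 190 188 189 186 204 216 209 203 175  70  34  33  32  29  27  27  22
   23  24  25  46 140 165 167]
 [199 191 185 183 186 202 201 202 194 106  36  32  24  26  21  23  20  20
   23  23  21  19  78 157 164]
 [199 189 184 181 191 207 205 203 156  47  25  21  13  17  18  17  17  15
   25  19  20  23  32 126 166]
 [188 186 188 185 195 207 206 198 108  24  15  13  17  14  10  15  14  12
   17  12  12  18  16  97 164]
 [203 198 196 191 199 208 203 151  41   7  11  16  10  15  13  11   5  12
   13  12  12  
[... 4238 characters left out ...]
184 203 204 195 188 188 190 189 194 199 202]
 [ 27  26  30  28  30  27  29  22  18  17  28 110 158 170 200 213 208 180
  151 176 201 210 210 203 200 200 204 202 203 202 204]
 [ 56  54  53  57  59  60  58  42  22  21  44 122 162 176 204 216 209 173
  154 181 203 207 208 207 206 206 204 201 201 199 199]
 [154 154 154 159 163 163 160 115  36  18  74 146 176 204 219 220 210 169
  171 193 203 207 210 211 209 205 200 201 199 195 199]
 [165 169 172 182 176 172 159 110  32  43 119 165 192 216 220 219 202 161
  173 203 209 208 209 211 207 203 204 201 198 196 196]
 [ 68  64  66  61  57  59  57  42  34  92 155 183 206 216 217 211 180 162
  187 206 208 207 207 209 205 206 207 201 197 196 197]]
stir seen
```

```bash
cat >> m.py <<'E'
print('----')
def axis(mask,X,Y,w):
    n,l,s,c=cv2.connectedComponentsWithStats(mask.astype(np.uint8));i=1+np.argmax(s[1:,4]);m=l==i
    P=np.c_[X[m],Y[m]];mu=P.mean(0);d=np.linalg.svd(P-mu,full_matrices=False)[2][0];d=d*np.sign(d[1]);print(w,m.sum(),mu.round(2),'value',np.arctan2(d[1],-d[0]).round(3))
roi=(np.hypot(X,Y)<19)&(abs(Y)<20)&(X<5)
axis((g>85)&roi,X,Y,'line')
axis((g2<90)&(Y2>28)&(Y2<60)&(X2>-22)&(X2<22),X2,Y2,'mark')
E
python3 m.py | sed -n '/----/,$p'
```

```text
----
line 252 [ -7.56 -14.54] value 0.45
mark 328 [ 1.44 47.42] value 1.581
```

```bash
sed -i 's/^roi=.*/roi=(Y>2)\&(Y<19)\&(abs(X)<6)/' m.py; python3 m.py | sed -n '/----/,$p'; python3 - <<'E'
import cv2,numpy as np
from h import *
im=env.read_camera('top');p=np.load('p.npy')
def m(z,x,y,lo):
    g=np.arange(-1,1.01,.02)
    X,Y=np.meshgrid(np.arange(x[0],x[1],.5),np.arange(y[0],y[1],.5),indexing='ij')
E
```

```text
----
line 240 [ 1.11 11.74] value 1.566
mark 332 [ 1.47 47.38] value 1.578
```

The knob line reads 1.566 rad and the long mark 1.578 rad: aligned. One quick check of the guard and small knob, then hand in.

```bash
python3 - <<'E'
from h import *
p=np.load('p.npy');a=2.0
env.read_camera('scene')
for q in('guard_bar','guard','stir_dial'):
    r=env.regions_of('scene',q)[:1]
    if r: print(q,r[0]['confidence'],r[0]['rect'])
print('bar ends open pred',proj('scene',world(p,[(72-145*np.cos(a),y,102+145*np.sin(a)) for y in(-110,-10)])).round(), 'shut',proj('scene',world(p,[(-73,y,102) for y in(-110,-10)])).round())
rel();env.sign_off()
E
```

```text
guard_bar 0.85 [189.3, 125.6, 280.9, 210.4]
guard 0.59 [185.7, 122.8, 281.9, 206.3]
bar ends open pred [[183. 127.]
 [273. 131.]] shut [[214. 155.]
 [273. 157.]]
16.35 [-70.8 -62.9 248.1] [180.   -0.   73.6] -16.472252565092063 [ 0.1 -0.2  0.2] [-39.  -2.  23. 103.   1.  79. -32.] 0.00037649475244921514
the job is handed in; nothing more can be done
```

I've opened the guard, turned the bar knob to the long mark and handed the job in at about 16.4 s, inside the 48 s limit.

- **Guard:** I lifted it by the steel bar and let go at about 1.85 rad. It fell back to its stop. In the last scene picture its top edge is at row 123–126, against 127 predicted for open and 155 for shut.
- **Bar knob:** With the guard open, the gripper's body had no room to grip the knob squarely, so I pushed it round with closed fingers. The first push jammed on the bar's end corner at about 16 N, well under the limit. I backed off and pushed along its side instead, which worked. The last wrist-camera measurement put the white line at 1.566 rad and the long mark at 1.578 rad.
- **Small round knob:** I never went near it. I made no final measurement of its angle: the network did not find it in the last scene picture, though it had found it in the wrist picture just before.
- **At hand-in:** The gripper hung clear about 0.25 m above the bench, with the measured force near zero.

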